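Lock the sprung-up filter cartridge of the bench suction

TASK

Of the two filter cartridges at the jeweller's bench suction, one still stands high on its spring, with its grip bar in line with its hose. Press that one down against the spring, give it a quarter turn clockwise (seen from above) so that it locks, and let go of it. Leave the other cartridge, which is locked already, alone.

Things in the scene. Friction and masses are not known exactly. Their poses are not given: they have to be found in the camera images.
- cartridge: The unlocked filter cartridge, 0.18 kg. Origin: centre of its underside, hidden in the housing; z up. Round black cap, diameter 88, top 79 mm above the origin; on it, centred, an upright grey grip bar 66 long along the cartridge's x, 12 wide, top 109 above the origin. At first 41 above the housing's origin, bar along the hose (housing x) within a few degrees. 2.5 mm of sideways play.
- housing: Round painted housing of the unlocked cartridge, fixed, diameter 108, rim 90 mm high; origin: centre of underside. Its hose leaves along +x; ribs at +y, -y. Cartridge turns only when pressed in 16 to 22 mm (22: cap on rim), clockwise, to a stop past 90 degrees. Spring: 4 N at first, 12 N fully in. Let go at 80 degrees or more, it rises and locks, 11 mm lower than at first, bar at the ribs.
- locked_cartridge: An identical cartridge that is already locked: its origin 30 mm above its housing's, so 11 mm lower than the unlocked one, and its bar across its hose, in line with its housing's ribs. To be left alone.
- locked_housing: The same kind of housing, fixed, diameter 108 mm, rim 90 mm high, origin at the centre of its underside, hose along its +x; it holds the locked cartridge.
There are look-alikes about, which are no part of the job. What is shaped like the cartridge but brown, pink or red is not meant.

How it is judged (in metres and radians):
At the end, for the whole second after the job is handed in: The cartridge that stood high is locked in its housing: its bar across the hose within 20 degrees, its origin 27.5 to 33 mm above the housing's (risen into the locking recess), within 10 mm of the housing's axis, and at rest (z of cartridge in the frame of housing between 0.0275 and 0.033 m and horizontal distance between cartridge and housing below 0.01 m and angle between the x axis of cartridge and the y axis of housing, either way round below 0.35 rad and linear speed of cartridge below 0.02 m/s); the robot touches nothing.
It fails at once if The cartridge that was already locked is disturbed (shifted by more than 8 mm or turned more than 23 degrees from across its hose) (distance of locked_cartridge from where it was at the start of the episode above 0.008 m or angle between the x axis of locked_cartridge and the y axis of locked_housing, either way round above 0.4 rad).
It also fails if it takes over 40 s, if anything falls off the work surface, if the arm or the gripper's body presses on something with over 40 N, if the wrist force passes 120 N, or if a joint passes its speed limit or range.

ROBOT

A 6-joint arm with a two-finger parallel gripper is mounted at the origin on the work surface. World frame = base frame: x ahead of the robot, y to its left, z up, the work surface at z = 0. Lengths are in mm, angles in rad, forces in N, time in s.
With the tool pointing down it reaches from about 350 to 950 mm from the base axis. Payload 17.4 kg.
Tool frame: the origin (TCP) lies at the very end of the fingers, on their centre line; the grasp point (between the pads) lies 19 mm behind it (manip.pinch_z is the distance from the TCP to the grasp point, in mm); z points along the fingers, y is the direction in which the jaws open and shut (so a half turn about z gives the same grasp; the last joint's range is limited). The gripper opens to 93 mm and grips with 3 to 60 N. Pads are 15 mm wide; open, the fingers measure 128 mm over their backs; the gripper's body (75 mm by 188 mm) begins 65 mm behind the grasp point.
Start: joints at [-1.262, 0.116, 1.442, -0, 1.584, -0.038], TCP at [229.417, -634.823, 218.646] pointing down, gripper open.
Joint ranges: [-2.83, 2.83], [-0.83, 2.19], [0.07, 2.5], [-1.14, 4.28], [0.01, 3], [-2.97, 2.97]. Speed limits (rad/s): [1.89, 1.89, 2.22, 3.14, 3.14, 3.14].

INTERFACE

Orientations are given as a unit quaternion [x, y, z, w].
In Python, from bench import status, cams, hand_in, manip gives the robot as it stands.
- The arm moves only by the shell command python3 -m handwheel 'ROWS' [FORCE]. ROWS is JSON, one flat list of numbers, 7 for each row, row after row: the shift along the tool's x, y, z in cm, then the turn, a rotation vector about the tool's x, y, z in degrees, then the finger opening in cm, from 0 to 9.3. A call has 1 to 20 rows; each row is the pose to reach, as a shift and turn from the pose commanded when the call began, along the tool's axes at that moment; what a row does not reach only later rows make up. A row lasts 1/12 s, in which the tool goes at most 41.7 mm and 7.16 degrees, less where a joint would pass 70% of its speed; a pose out of reach is approached as far as the arm can. A call with a gripper value outside its range is refused whole. The fingers move at their own pace and stop on an object; FORCE is the grip in N (left out, the last holds). Time passes only in rows, so rows that repeat a pose let the fingers close. It gives the time, the measured TCP pose, the force and the opening at its end, in the units of the state.
- status.get_state(): the state, without advancing time (a new reading comes with each control period).
- cams.grab_frame(name): name is "scene" or "side" or "wrist"; returns a dict with "pixels" (384x512x3 uint8, blue, green, red), "mtx" (3x3 intrinsics, pixels), "R" (3x3) and "t" (3): a world point X has camera coordinates R X + t. Camera axes: x right, y down, z forward; pixel columns grow to the right and rows downward; lengths in mm; the calibration is good to about 2 mm. A picture is of the moment at which its call begins. There is no depth.
- hand_in(): hands the job in, once; it reports no verdict.
Trained networks look in the newest picture that a camera, given by its name, has taken for a name from the list of things; names that differ only in an ending like _2 or _b are one class to them, and where a whole thing is asked for, a point or a joint stands for the part that bears it (a point fixed in the world has none). Each returns a list of dicts, best first, with "conf" (0 to 1); they miss things now and then, are a little off and sometimes report something else, mostly with a low value. They report only what shows in the picture. A call takes as long as a camera call. They do not tell look-alikes from the thing itself.
- cams.spot_in(name, camera): "uv" ([column, row] in pixels, amid what is visible of it).
- cams.regions_of(name, camera): "region" (384x512 bool, what is visible of it) and "uv" ([column, row] in pixels, amid what is visible of it).
- cams.mark_of(name, camera): "uv" ([column, row] in pixels: a listed point, or the origin of a listed thing).
The state is a dict: "time_s": time; "joints": joint angles; "qd": joint speeds; "effort": joint torques, N m; "ee_pos": TCP position; "tcp_rot": TCP orientation; "wrist_force": force on the tool from outside, world axes, zero at the start; "wrist_torque": the same for the moment, N m; "width": finger opening in mm.
Only numpy, scipy, OpenCV 4.12 (cv2) and the standard library are available. Lean on these libraries where they do the work, as an engineer would, in place of code of your own. Each camera call takes 0.05 s, during which the arm holds its last target.

## Working session

There is one attempt and no reset: what is moved stays moved. The work goes in short steps, Python scripts to look and compute and a shell command to move; the robot and the scene stay as the last step left them, time stands still between calls to the robot, and variables do not carry over. Pictures are saved under pics/ and viewed, and the job is handed in when it is done.

```bash
ls; mkdir -p pics; cat > h.py <<'E'
import numpy as np, cv2
from bench import status, cams, manip
E
python3 - <<'E'
from h import *
for n in ["scene","side","wrist"]:
    f=cams.grab_frame(n); cv2.imwrite(f"pics/a_{n}.png",f["pixels"])
    print(n,f["mtx"].tolist(),np.round(f["R"],4).tolist(),np.round(f["t"],1).tolist())
    for t in ["cartridge","housing","locked_cartridge"]:
        print(t,[(np.round(d["uv"],1).tolist(),round(d["conf"],2)) for d in cams.spot_in(t,n)],[(np.round(d["uv"],1).tolist(),round(d["conf"],2)) for d in cams.mark_of(t,n)])
print(status.get_state())
E
```

```text
pics
scene [[382.2830897590829, 0.0, 258.96146686096574], [0.0, 382.2830897590829, 189.8103846754593], [0.0, 0.0, 1.0]] [[-0.374, 0.9273, -0.0134], [0.7467, 0.2926, -0.5974], [-0.5501, -0.2334, -0.8018]] [221.0, -408.4, 1113.5]
cartridge [([262.2, 246.2], 0.96), ([189.5, 97.9], 0.85), ([193.0, 147.6], 0.73), ([122.9, 233.6], 0.68)] [([191.3, 118.0], 0.78), ([126.4, 247.7], 0.64), ([199.1, 174.4], 0.59), ([264.7, 261.6], 0.55)]
housing [([205.1, 188.1], 0.88)] [([201.9, 186.7], 0.91)]
locked_cartridge [([358.8, 175.0], 0.85), ([204.6, 187.7], 0.6)] [([352.5, 196.8], 0.71)]
side [[392.42829255918457, 0.0, 257.4376910771125], [0.0, 392.42829255918457, 188.79336046167606], [0.0, 0.0, 1.0]] [[0.9457, -0.3246, 0.0157], [-0.1735, -0.545, -0.8203], [0.2748, 0.773, -0.5717]] [-566.4, 144.7, 785.3]
cartridge [([291.3, 164.2], 0.86), ([272.9, 202.0], 0.81), ([200.5, 285.3], 0.76), ([368.8, 220.0], 0.62)] [([204.0, 305.3], 0.91), ([361.0, 239.4], 0.82), ([272.6, 228.5], 0.67), ([290.9, 184.9], 0.59)]
housing [([276.3, 237.4], 0.58)] [([276.1, 241.8], 0.92)]
locked_cartridge [([209.6, 138.8], 0.6
[... 284 characters left out ...]
{'time_s': 1.05, 'joints': array([-1.26179225e+00,  1.15982309e-01,  1.44162192e+00, -2.83625421e-05,
        1.58403403e+00, -3.78033473e-02]), 'qd': array([ 7.87103162e-04,  1.89646815e-03,  1.81325923e-03,  3.71774484e-04,
        1.48196559e-05, -6.19855928e-04]), 'effort': array([ 2.44855168e-03, -7.21020770e+01, -6.22744417e+01,  7.80679216e-02,
        1.85093918e-02, -1.77713110e-05]), 'ee_pos': array([ 229.40740001, -634.80487985,  218.64444954]), 'tcp_rot': array([ 9.85003243e-01,  1.72535823e-01, -1.71324751e-05, -2.06766154e-05]), 'wrist_force': array([ 0.04851605, -0.23761237,  0.19053085]), 'wrist_torque': array([0.01451324, 0.04503784, 0.044199  ]), 'width': 92.97724074881943}
```

View pics/a_scene.png

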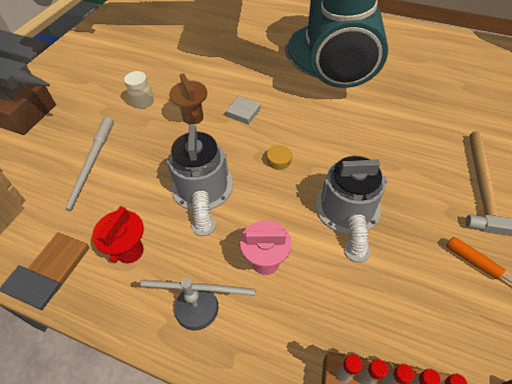

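View pics/a_side.png

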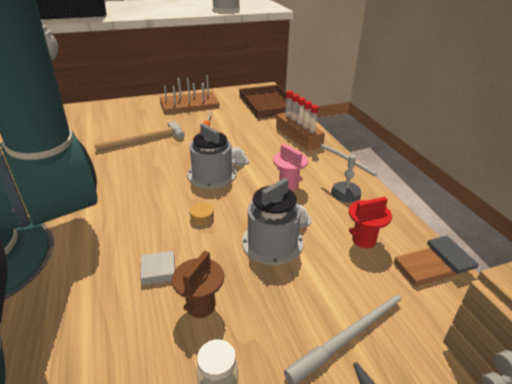

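The scene view shows the target at (195,150), with its bar in line with the hose. The locked cartridge is at (358,175), with its bar across. In the side view the target is at (273,205). Next I'll zoom in to measure.

```bash
python3 - <<'E'
from h import *
a=cv2.imread("pics/a_scene.png")[110:245,145:260]; b=cv2.imread("pics/a_side.png")[170:270,220:330]
a=cv2.resize(a,None,fx=4,fy=4,interpolation=cv2.INTER_CUBIC);b=cv2.resize(b,None,fx=5,fy=5,interpolation=cv2.INTER_CUBIC)
cv2.imwrite("pics/b1.png",a);cv2.imwrite("pics/b2.png",b)
F=[cams.grab_frame(n) for n in ("scene","side")]
P=[f["mtx"]@np.c_[f["R"],f["t"]] for f in F]
def tri(u,v):
    X=cv2.triangulatePoints(P[0],P[1],np.float64(u).reshape(2,1),np.float64(v).reshape(2,1)); return (X[:3]/X[3]).ravel()
print("cart",tri([199.1,174.4],[272.6,228.5]),"hous",tri([201.9,186.7],[276.1,241.8]))
for n in ("scene","side"):
  for d in cams.regions_of("housing",n)+cams.regions_of("cartridge",n):
    r=d["region"];ys,xs=np.nonzero(r);print(n,d["conf"],xs.min(),xs.max(),ys.min(),ys.max(),r.sum())
E
```

```text
cart [ 586.99719993 -133.47993181   39.14656374] hous [ 593.18403073 -132.98569116    1.29615603]
scene 0.73 166 232 147 235 3042
scene 0.89 169 206 73 124 1211
scene 0.77 171 216 124 176 1498
scene 0.74 92 143 206 263 2250
scene 0.67 239 291 220 274 2103
side 0.74 242 310 201 264 2881
side 0.93 272 308 143 189 1031
side 0.78 253 296 177 221 1293
side 0.76 349 391 197 247 1572
side 0.62 171 223 251 318 2317
```

View pics/b1.png

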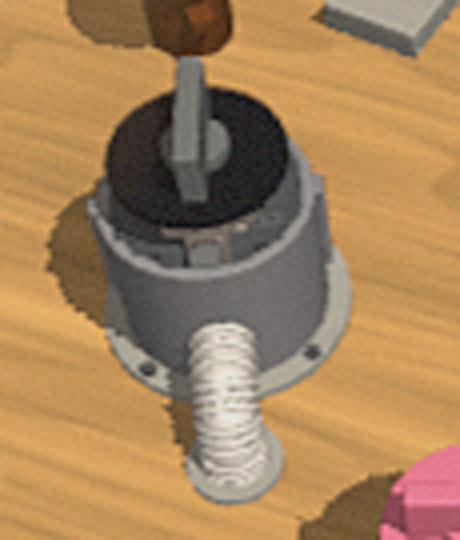

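View pics/b2.png

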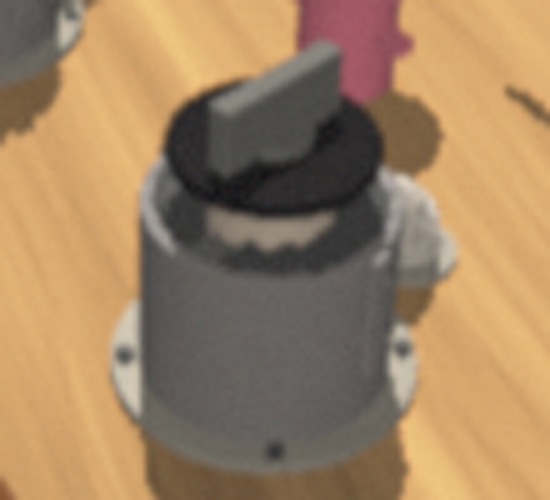

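```bash
cat >> h.py <<'E'
def ray(f,uv,z):
    R=np.array(f["R"]);t=np.array(f["t"]).ravel();C=-R.T@t
    d=R.T@np.linalg.inv(f["mtx"])@np.array([uv[0],uv[1],1.]); return C+d*(z-C[2])/d[2]
E
python3 - <<'E'
from h import *
A=cams.grab_frame("scene");B=cams.grab_frame("side")
for f,e1,e2,c,h in ((A,(192.6,124.3),(191.3,150),(194.5,149.5),((372-145)/4*0+201.5,233)),(B,(286.8,178.8),(263.8,190.6),(274.8,199.4),None)):
    p,q=ray(f,e1,150),ray(f,e2,150);d=q-p
    print(p.round(1),q.round(1),"mid",((p+q)/2).round(1),np.linalg.norm(d).round(1),np.degrees(np.arctan2(d[1],d[0])).round(1),"cap",ray(f,c,120).round(1))
print("hose end",ray(A,(203.5,227),8))
q=status.get_state(); from scipy.spatial.transform import Rotation as R
print(R.from_quat(q["tcp_rot"]).as_matrix().round(3))
E
```

```text
[ 558.7 -145.6  150. ] [ 617.8 -116.9  150. ] mid [ 588.3 -131.2  150. ] 65.6 25.9 cap [ 591.6 -129.3  120. ]
[ 616.5 -120.3  150. ] [ 559.4 -144.7  150. ] mid [ 588.  -132.5  150. ] 62.0 -156.9 cap [ 585.  -139.5  120. ]
hose end [682.54372991 -80.30343135   8.        ]
[[ 0.94  0.34  0.  ]
 [ 0.34 -0.94  0.  ]
 [ 0.   -0.   -1.  ]]
```

```bash
python3 -m handwheel '[50.9,-35.1,0,0,0,-5,6, 50.9,-35.1,0,0,0,-5,6, 50.9,-35.1,0,0,0,-5,6, 50.9,-35.1,0,0,0,-5,6, 50.9,-35.1,0,0,0,-5,6, 50.9,-35.1,0,0,0,-5,6, 50.9,-35.1,0,0,0,-5,6, 50.9,-35.1,0,0,0,-5,6, 50.9,-35.1,0,0,0,-5,6, 50.9,-35.1,0,0,0,-5,6, 50.9,-35.1,0,0,0,-5,6, 50.9,-35.1,0,0,0,-5,6, 50.9,-35.1,0,0,0,-5,6, 50.9,-35.1,0,0,0,-5,6, 50.9,-35.1,0,0,0,-5,6, 50.9,-35.1,0,0,0,-5,6, 50.9,-35.1,0,0,0,-5,6, 50.9,-35.1,0,0,0,-5,6, 50.9,-35.1,0,0,0,-5,6, 50.9,-35.1,0,0,0,-5,6]' 55
python3 - <<'E'
from h import *
f=cams.grab_frame("wrist");cv2.imwrite("pics/c.png",f["pixels"])
s=status.get_state();print(s["joints"].round(3),s["ee_pos"],s["tcp_rot"].round(4),s["time_s"],f["R"].round(3).tolist(),f["t"])
# where model bar should be, yaw 25
for y in (25,):
  for s_ in (-33,33):
    c=np.array([588.3+s_*np.cos(np.radians(y)),-132+s_*np.sin(np.radians(y)),150]); p=f["mtx"]@(f["R"]@c+np.ravel(f["t"]));print(p[:2]/p[2])
E
```

```text
time_s: 3.12
ee_pos: [588.3, -132.7, 218.8]
tcp_rot: [0.977, 0.215, 0.0, 0.0]
wrist_force: [-0.7, 0.1, -0.1]
width: 59.7
[-0.264 -0.04   1.602 -0.     1.58   0.874] [ 588.37014349 -132.68085388  218.84252352] [9.767e-01 2.146e-01 1.000e-04 1.000e-04] 3.1667 [[0.42, -0.908, 0.001], [-0.878, -0.406, 0.253], [-0.229, -0.107, -0.967]] [-367.05181082  433.45717218  511.02715662]
[255.02510693 238.35430386]
[254.7258677  157.77837341]
```

View pics/c.png

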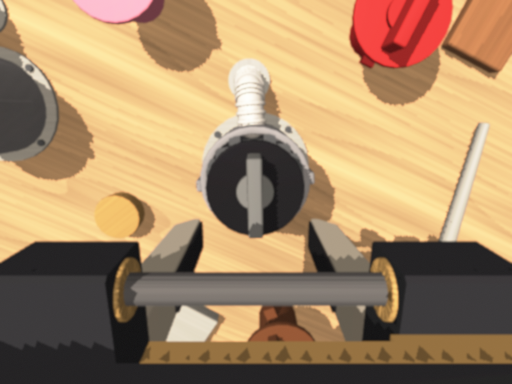

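The wrist view shows the bar running from (254,154) to (255,236), within 3 px of my prediction and in line with the tool's x axis. I'll descend and grip.

```bash
python3 -m handwheel '[0,0,3.5,0,0,0,6, 0,0,6.5,0,0,0,6, 0,0,8.5,0,0,0,6, 0,0,9.4,0,0,0,6, 0,0,9.4,0,0,0,6, 0,0,9.4,0,0,0,0, 0,0,9.4,0,0,0,0, 0,0,9.4,0,0,0,0, 0,0,9.4,0,0,0,0, 0,0,9.4,0,0,0,0, 0,0,9.4,0,0,0,0, 0,0,9.4,0,0,0,0, 0,0,9.4,0,0,0,0]' 55
python3 - <<'E'
from h import *
for n in ["scene","side"]: 
    f=cams.grab_frame(n);cv2.imwrite(f"pics/d_{n}.png",f["pixels"])
E
```

```text
time_s: 4.25
ee_pos: [588.8, -131.7, 124.7]
tcp_rot: [0.977, 0.215, 0.0, 0.0]
wrist_force: [-1.4, 0.9, 0.4]
width: 11.9
```

View pics/d_side.png

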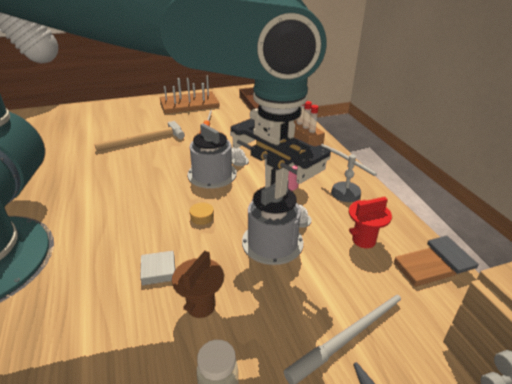

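The side view shows the fingers on the bar at (275,190), and the 11.9 mm opening matches its 12 mm width. Now I'll press down 20 mm.

```bash
python3 -m handwheel '[0,0,0.5,0,0,0,0, 0,0,1,0,0,0,0, 0,0,1.5,0,0,0,0, 0,0,2,0,0,0,0, 0,0,2,0,0,0,0, 0,0,2,0,0,0,0]' 55
```

```text
time_s: 4.85
ee_pos: [589.0, -131.8, 104.7]
tcp_rot: [0.977, 0.215, 0.0, 0.0]
wrist_force: [-1.1, 0.2, 9.1]
width: 11.8
```

```bash
python3 -m handwheel '[0,0,0,0,0,6,0, 0,0,0,0,0,12,0, 0,0,0,0,0,18,0, 0,0,0,0,0,24,0, 0,0,0,0,0,30,0, 0,0,0,0,0,36,0, 0,0,0,0,0,42,0, 0,0,0,0,0,48,0, 0,0,0,0,0,54,0, 0,0,0,0,0,60,0, 0,0,0,0,0,66,0, 0,0,0,0,0,72,0, 0,0,0,0,0,78,0, 0,0,0,0,0,84,0, 0,0,0,0,0,88,0, 0,0,0,0,0,91,0, 0,0,0,0,0,91,0, 0,0,0,0,0,91,0]' 55
python3 - <<'E'
from h import *
s=status.get_state();print(s["joints"].round(3),s["ee_pos"],s["tcp_rot"].round(4),s["wrist_force"].round(1),s["wrist_torque"].round(2))
for n in ["scene","side"]: 
    f=cams.grab_frame(n);x,y=(145,90) if n=="scene" else (220,130)
    cv2.imwrite(f"pics/e_{n}.png",cv2.resize(f["pixels"][y:y+150,x:x+130],None,fx=4,fy=4))
E
```

```text
time_s: 6.35
ee_pos: [589.4, -131.9, 105.2]
tcp_rot: [0.838, -0.546, 0.001, -0.0]
wrist_force: [0.6, -0.4, 9.3]
width: 11.7
[-0.262  0.015  1.734 -0.     1.391  2.463] [ 589.35033204 -131.91068283  105.18369197] [ 8.379e-01 -5.458e-01  8.000e-04 -2.000e-04] [ 0.6 -0.4  9.3] [-0.07  0.02 -0.1 ]
```

View pics/e_side.png

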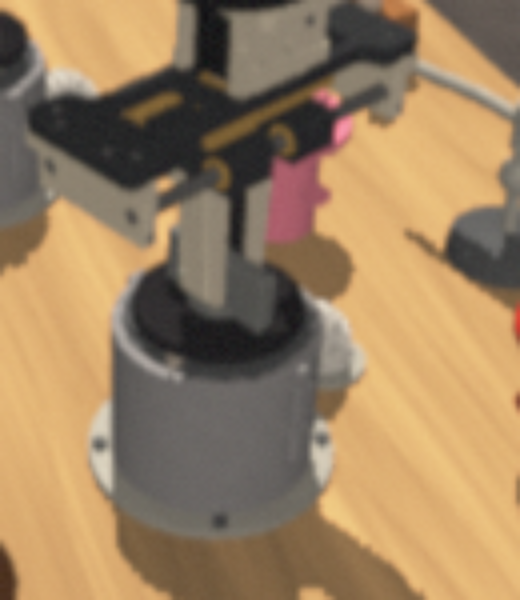

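View pics/e_scene.png

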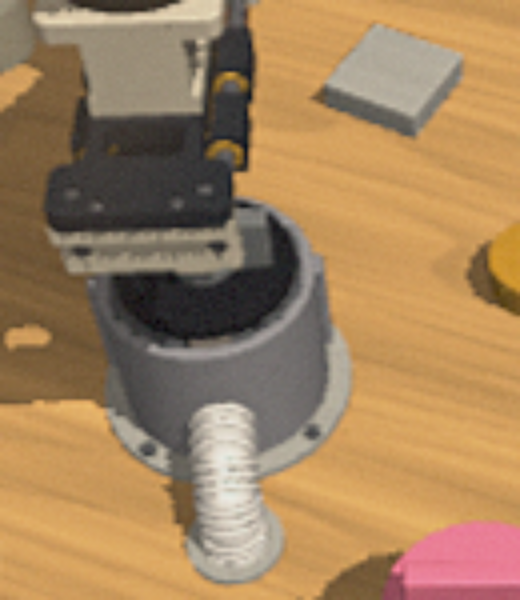

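The bar is now across the hose in both views, pressed in to about the rim. I'll ease up, release and retreat.

```bash
python3 -m handwheel '[0,0,-0.4,0,0,0,0, 0,0,-0.8,0,0,0,0, 0,0,-0.8,0,0,0,0, 0,0,-0.8,0,0,0,5, 0,0,-0.8,0,0,0,5, 0,0,-0.8,0,0,0,5, 0,0,-0.8,0,0,0,5, 0,0,-0.8,0,0,0,5, 0,0,-3,0,0,0,5, 0,0,-6,0,0,0,5, 0,0,-9,0,0,0,5, 0,0,-12,0,0,0,5, 0,0,-12,0,0,0,5, 0,0,-12,0,0,0,5]'
python3 - <<'E'
from h import *
for n in ["scene","side","wrist"]: 
    f=cams.grab_frame(n);x,y=(145,90) if n=="scene" else (220,130)
    im=f["pixels"]
    if n!="wrist": im=cv2.resize(im[y:y+150,x:x+130],None,fx=4,fy=4)
    cv2.imwrite(f"pics/f_{n}.png",im)
    th=np.radians(-65.)
    for s_ in (-33,33):
        c=np.array([589.2+s_*np.cos(th),-132+s_*np.sin(th),139]); p=f["mtx"]@(f["R"]@c+np.ravel(f["t"]));p=p[:2]/p[2]
        print(n,p, (p-[x,y])*4 if n!="wrist" else "")
E
```

```text
time_s: 7.62
ee_pos: [589.4, -131.8, 226.3]
tcp_rot: [0.838, -0.546, 0.001, -0.0]
wrist_force: [0.2, 0.2, -0.5]
width: 50.2
scene [210.09419571 140.3744666 ] [260.37678284 201.4978664 ]
scene [174.4190698  142.07378979] [117.67627919 208.29515917]
side [263.92921156 182.04403494] [175.71684625 208.17613974]
side [288.34023114 196.29045348] [273.36092456 265.16181391]
wrist [255.72981327 229.56558734] 
wrist [254.18651947 153.22078333]
```

View pics/f_side.png

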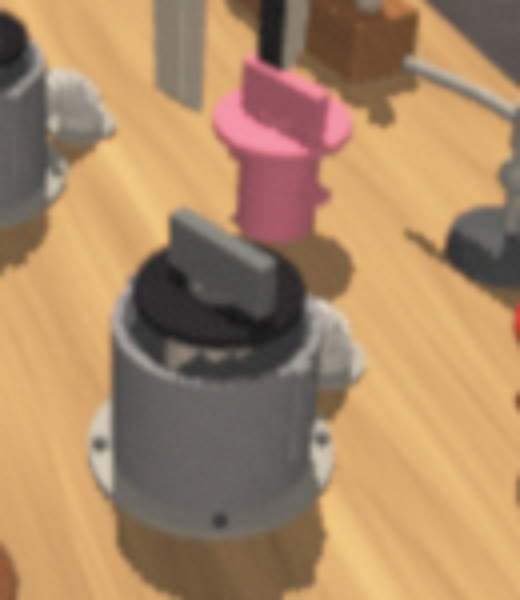

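View pics/f_scene.png

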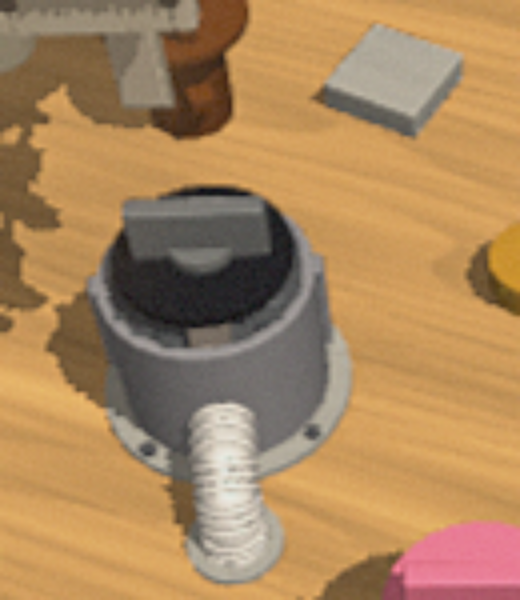

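View pics/f_wrist.png

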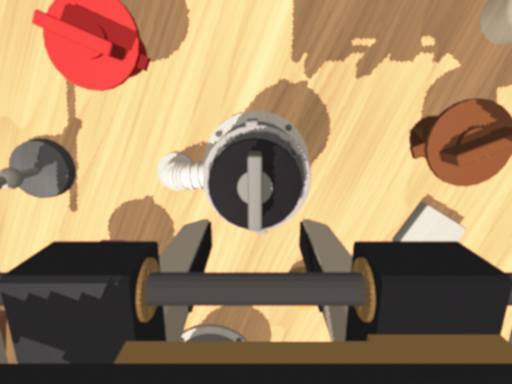

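```bash
python3 - <<'E'
from h import *
F=[cams.grab_frame(n) for n in ("scene","side")]
P=[f["mtx"]@np.c_[f["R"],f["t"]] for f in F]
u=np.array([[127,205],[266,202.]])/4+[145,90]; v=np.array([[270,263],[179,214.]])/4+[220,130]
X=cv2.triangulatePoints(P[0],P[1],u.T,v.T);X=(X[:3]/X[3]).T;d=X[1]-X[0]
print(X.round(1),X.mean(0).round(1),np.linalg.norm(d),np.degrees(np.arctan2(d[1],d[0])))
for f in F: print(cams.mark_of("locked_cartridge","scene")[:1])
E
```

```text
[[ 601.3 -159.2  139.4]
 [ 575.1 -101.7  136.5]] [ 588.2 -130.4  137.9] 63.237607151711536 114.54165776851978
[{'uv': [350.6, 197.7], 'conf': 0.98}]
[{'uv': [350.6, 197.7], 'conf': 0.98}]
```

The top of the bar is at about 138 mm, where 139 is expected when locked, 130 when pressed in and 150 when unlocked. Its yaw is 114.5°, about 86–90° from the hose.

```bash
python3 -c "
from bench import hand_in
print(hand_in())"
```

```text
the job is handed in; nothing more can be done
None
```

I gripped the bar of the cartridge standing high, pressed it down 20 mm and turned it 91° clockwise. I then eased it up, let go and backed off 12 cm. The job is handed in, at about 8 s of the 40 s allowed.

- **Lock height:** the top of the bar triangulates to about 138 mm, where 139 mm is expected when locked. It was at about 150 mm at the start.
- **Bar direction:** the bar is across the hose to within about 5°.
- **Position:** the bar's centre moved only a millimetre or two from where it was at the start.
- **Robot clear:** the gripper is free of everything, and the wrist force reads close to zero.
- **Locked cartridge:** I never went near it. Its detected position agrees with the start to about 2 px.

No check failed. I did not feel the end stop during the turn. My two readings of the hose and bar directions differed by about 4°, well within the 20° tolerance.

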